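Drive a stuck plug out of a sample inlet with a drift

TASK

A blanking plug is stuck in the bore of the sample inlet unit. Take the drift from its rest, push it into the open end of the bore and drive the plug right out through the sprung flap so that it drops into the catch tray; then draw the drift out again, so that the flap shuts, and lay the drift back in its rest the way it lay. Leave the tube rack, the handset and the jar where they are.

Things in the scene. Friction and masses are not known exactly. Their poses are not given: they have to be found in the camera images.
- unit: Sample inlet unit, fixed: white base under an aluminium block 80 long x 64 wide, 108 mm high (117 with its white spring cover), foot plate 6 mm thick to x = -58 mm. Origin on the bench under the block's middle. x axis level, along the bore from its open end to its flap end, the way the plug is driven; z up. A spring shoe in the bore's roof grips the plug: moving it takes about 6 to 13 N
- bore_in (a point): centre of the open end of the bore, where the drift goes in. The bore is round, 28 mm in diameter, level along the unit's x, 80 mm above the bench, from x = -40 mm (this end) through to +40 mm (flap end). Axes as the unit's
- bore_out (a point): centre of the bore's flap end, 80 mm beyond bore_in along the unit's x. The plug comes free of the shoe once its rear end is about 14 mm short of here; it falls when pushed wholly past here. Axes as the unit's
- tray_floor (a point): centre of the inner floor of the steel catch tray, part of the unit, open on top, 3 mm above the bench, 106 mm from the unit's origin along its x. The tray spans unit x = 44 to 169 mm, 104 mm wide, walls 36 mm high and 3 mm thick
- flap (a joint): steel dust flap 40 wide x 37 mm high x 3 mm thick over the flap end of the bore, hinged along its top edge 99 mm above the bench; rad, 0 = hanging shut, grows as it is pushed outward over the tray (to 1.7); a light spring (1 to 3 N at the plug) shuts it
- plug_center (a point): centre of the stuck plug, a plain solid grey plastic cylinder 26 mm diameter x 36 mm long, lying in the bore with its axis (x) along it, wholly inside; about 30 g
- drift_grip (a point): centre of the drift's grip. The drift lies level: a black square grip 18 x 18 x 100 mm (50 mm either way), then on the same line a steel-coloured round rod of 12 mm diameter, 120 mm long; about 130 g, balancing about 14 mm from this point towards the rod. x axis: along the drift towards the rod's end; z up as it lies
- drift_tip (a point): flat end of the drift's rod, on its axis, 170 mm from drift_grip along the drift's x
- rest: the drift's rest, fixed: base plate 10 mm thick with two notched grey supports, 12 mm thick, 56 mm wide, notches 9 mm deep, open above. Origin on the bench under the grip centre's place; x along the lying drift towards its rod's end. The support at x = -36 mm carries the grip (notch floor 36 mm up, 26 wide), that at x = +78 mm the rod (notch floor 39 mm up, 20 wide)
- rest_seat (a point): where drift_grip lies when the drift is in its rest: 45 mm above the bench; axes as the rest's
- tube_rack: blue tube rack 200 (x) x 80 mm with capped tubes, 96 mm high; origin at its underside's centre; not to be disturbed
- handset: white cordless handset lying flat, 145 x 46 x 22 mm; origin at its underside's centre; not to be disturbed
- swab_jar: white jar 72 mm diameter, 100 mm high; origin at its underside's centre; not to be disturbed
Not all that is in view belongs to the job. Leave any red look-alike of the rest alone.

How it is judged:
On the way, in this order (a step that is already met when the one before it is completed fails the run):
1. the drift's end is inside the bore, behind the plug, which is still in the bore (x of drift_tip in the frame of unit between -0.038 and 0.03 m and y of drift_tip in the frame of unit between -0.013 and 0.013 m and z of drift_tip in the frame of unit between 0.067 and 0.093 m and x of plug_center in the frame of unit below 0.03 m), for 0.1 s.
2. the plug, on its way out, holds the flap open (value of joint flap above 0.3 rad and contact force between plug and flap above 0.1 N and x of drift_tip in the frame of unit above 0 m), for 0.05 s.
3. the plug is in the catch tray, the drift is drawn out of the bore and the flap has shut (x of plug_center in the frame of unit between 0.046 and 0.167 m and y of plug_center in the frame of unit between -0.05 and 0.05 m and z of plug_center in the frame of unit below 0.042 m and x of drift_tip in the frame of unit below -0.04 m and value of joint flap below 0.12 rad), for 0.2 s.
At the end, for the whole second after the job is handed in: The plug lies at rest in the catch tray (centre inside its walls, below 42 mm), the flap hangs shut (under 0.12 rad), and the drift is back in its rest at rest, grip centre within 20 mm along and 12 mm across of its seat, resting down in both notches, rod end pointing the way it did at the start (x of plug_center in the frame of unit between 0.046 and 0.167 m and y of plug_center in the frame of unit between -0.05 and 0.05 m and z of plug_center in the frame of unit below 0.042 m and value of joint flap below 0.12 rad and x of drift_grip in the frame of rest between -0.02 and 0.02 m and y of drift_grip in the frame of rest between -0.012 and 0.012 m and z of drift_grip in the frame of rest between 0.04 and 0.051 m and x of drift_tip in the frame of rest above 0.14 m and z of drift_tip in the frame of rest between 0.037 and 0.053 m and linear speed of drift below 0.03 m/s and linear speed of plug below 0.05 m/s); the robot touches nothing.
It fails at once if the tube rack is moved more than 25 mm (distance of tube_rack from where it was at the start of the episode above 0.025 m).
It fails at once if the handset is moved more than 25 mm (distance of handset from where it was at the start of the episode above 0.025 m).
It fails at once if the swab jar is moved more than 25 mm (distance of swab_jar from where it was at the start of the episode above 0.025 m).
It also fails if it takes over 48 s, if anything falls off the work surface, if the arm or the gripper's body presses on something with over 40 N, if the wrist force passes 120 N, or if a joint passes its speed limit or range.

ROBOT

A 7-joint arm with a two-finger parallel gripper is mounted at the origin on the work surface. World frame = base frame: x ahead of the robot, y to its left, z up, the work surface at z = 0. Lengths are in m, angles in rad, forces in N, time in s.
With the tool pointing down it reaches from about 0.425 to 0.925 m from the base axis. Payload 6.8 kg.
Tool frame: the origin (TCP) lies midway between the tips of the shut fingers; the grasp point (between the pads) lies r.grip_point_offset behind it (r.grip_point_offset is the distance from the TCP to the grasp point, in m); z points along the fingers, y is the direction in which the jaws open and shut (so a half turn about z gives the same grasp; the last joint's range is limited). The gripper opens to 88 mm and grips with 3 to 60 N. Pads are 20 mm wide; open, the fingers measure 115 mm over their backs; the gripper's body (75 mm by 178 mm) begins 61 mm behind the grasp point.
Start: joints at [-1.264, 0.477, 0.022, 1.555, -0.011, 1.109, -0.083], TCP at [0.272, 0.618, 0.223] pointing down, gripper open.
Joint ranges: [-2.96, 2.96], [-0.34, 2.1], [-1.41, 1.46], [0.24, 2.44], [-1.37, 4.51], [0.17, 1.92], [-2.96, 2.96]. Speed limits (rad/s): [2.39, 2.39, 3.14, 3.14, 3.14, 3.14, 3.14].

INTERFACE

Orientations are given as a unit quaternion [x, y, z, w].
In Python, from station import r, hand, optics gives the robot as it stands. Calls block until the motion is done:
- r.move_ptp(position, orientation): joint-space move of the TCP to a pose.
- r.servo_line(position, rotation=None, feed=0.15, stop_force=None): straight line of the TCP; rotation=None keeps the orientation; feed is the mean speed in m/s. With stop_force (N) it stops when the force on the tool has changed by that much, and returns True; else False.
- r.move_joints(angles): joint-space move.
- hand.gripper_open() and hand.gripper_close(f_grip=None): open the fingers fully, or close them until they stop; f_grip is the grip in N (None keeps the last).
- r.sleep(seconds).
- r.ik(position, orientation): joint angles nearest the present ones, or None.
- optics.snapshot(name): name is "scene" or "top" or "wrist"; returns the picture (480x640x3 uint8, red, green, blue); there is no depth.
- optics.camera_model(name): a dict with "intrinsics" (3x3 intrinsics, pixels), "rvec" (rotation vector, rad) and "tvec" (3), from world to camera coordinates, as OpenCV has them; the wrist camera has in their place "mount" (4x4, takes a point from camera to tool coordinates, whose origin is the TCP and whose axes are the flange's). Camera axes: x right, y down, z forward; pixel columns grow to the right and rows downward; lengths in m; the calibration is good to about 2 mm. A picture is of the moment at which its call begins: read the wrist's pose just before it. camera_model takes no time and is no camera call.
A pose or a line that the arm cannot do raises r.PlanningError and nothing moves.
- r.sign_off(): hands the job in, once; it reports no verdict.
Readings, each from a call of its own:
- r.read_clock(): time.
- r.read_q(): joint angles.
- r.read_qd(): joint speeds.
- r.read_joint_efforts(): joint torques, N m.
- r.read_ee_pos(): TCP position.
- r.read_ee_rot(): TCP orientation.
- r.read_contact_force(): force on the tool from outside, world axes, zero at the start.
- r.read_wrist_torque(): the same for the moment, N m.
- r.read_gripper_width(): opening from 0.0 (shut) to 1.0 (fully open).
Only numpy, scipy, OpenCV 4.12 (cv2) and the standard library are available. Lean on these libraries where they do the work, as an engineer would, in place of code of your own. Each camera call takes 0.05 s, during which the arm holds its last target.

## Working session

There is one attempt and no reset: what is moved stays moved. The work goes in short steps, each a Python script; the robot and the scene stay as the last script left them, time stands still between calls to the robot, and variables do not carry over. Pictures are saved under pics/ and viewed, and the job is handed in when it is done.

```bash
ls; mkdir -p pics; cat > h.py <<'E'
import numpy as np, cv2
from station import r, hand, optics
from scipy.spatial.transform import Rotation as R
def snap(n,f):
    im=optics.snapshot(n); cv2.imwrite('pics/'+f+'.png',im[:,:,::-1]); return im
def cam(n):
    m=optics.camera_model(n); K=np.array(m['intrinsics'],float)
    Rm=cv2.Rodrigues(np.array(m['rvec'],float))[0]; t=np.array(m['tvec'],float).ravel()
    return K,Rm,t
def ray(n,uv):
    K,Rm,t=cam(n); d=Rm.T@np.linalg.inv(K)@np.array([uv[0],uv[1],1.]); return -Rm.T@t,d
def onz(n,uv,z):
    c,d=ray(n,uv); return c+d*(z-c[2])/d[2]
def proj(n,p):
    K,Rm,t=cam(n); q=K@(Rm@np.asarray(p,float)+t); return q[:2]/q[2]
E
python3 - <<'E'
from h import *
for n in('scene','top'):
    snap(n,n+'0'); K,Rm,t=cam(n); print(n,K.round(1).tolist(),(-Rm.T@t).round(3),Rm[2].round(3), optics.camera_model(n).keys())
snap('wrist','wrist0'); print(optics.camera_model('wrist')); print(r.grip_point_offset,r.read_clock(),r.read_ee_rot(),r.read_ee_pos())
E
```

```text
pics
scene [[540.6, 0.0, 326.2], [0.0, 540.6, 244.8], [0.0, 0.0, 1.0]] [ 1.293 -0.577  1.156] [-0.531  0.423 -0.734] dict_keys(['intrinsics', 'rvec', 'tvec'])
top [[526.5, 0.0, 319.2], [0.0, 526.5, 247.1], [0.0, 0.0, 1.0]] [0.289 0.048 1.214] [ 0.207 -0.004 -0.978] dict_keys(['intrinsics', 'rvec', 'tvec'])
{'intrinsics': array([[332.80288566,   0.        , 314.69562135],
       [  0.        , 332.80288566, 235.8619997 ],
       [  0.        ,   0.        ,   1.        ]]), 'mount': array([[-1.99291376e-03, -9.61065322e-01, -2.76314089e-01,
         7.53858430e-02],
       [ 9.99997997e-01, -1.86402391e-03, -7.29101551e-04,
         5.38401108e-05],
       [ 1.85658149e-04, -2.76314988e-01,  9.61067111e-01,
        -1.62657073e-01],
       [ 0.00000000e+00,  0.00000000e+00,  0.00000000e+00,
         1.00000000e+00]])}
0.0187 0.15 [ 2.05918241e-01  9.78568959e-01 -6.79859354e-04 -9.54322217e-05] [0.27187587 0.61735265 0.22191243]
```

View pics/scene0.png

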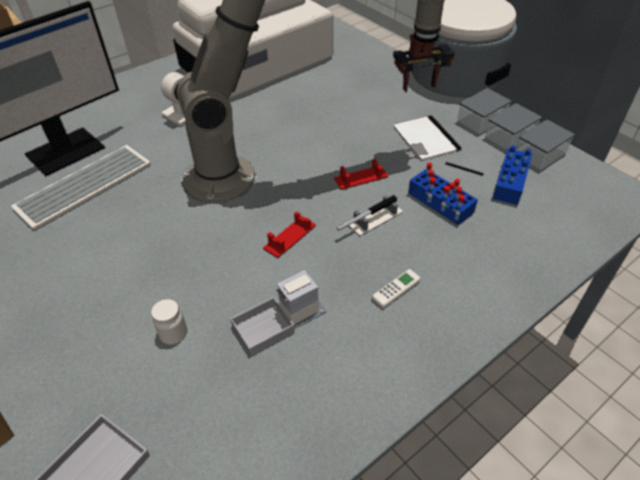

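View pics/top0.png

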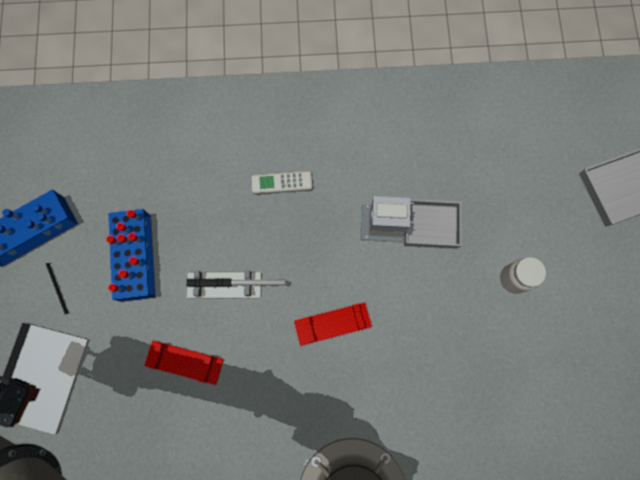

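View pics/wrist0.png

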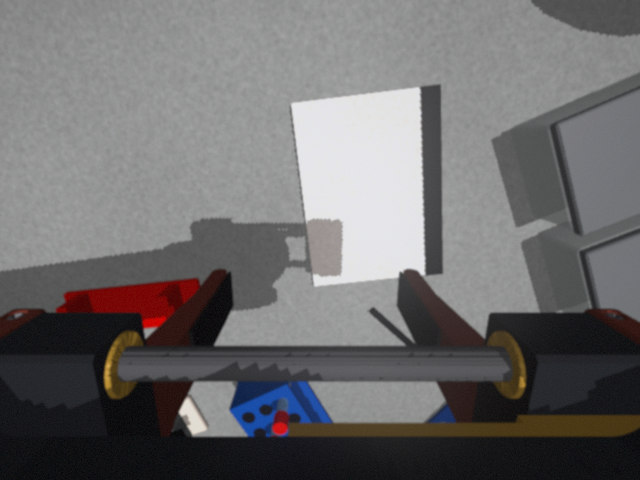

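```bash
python3 - <<'E'
import cv2,numpy as np
a=cv2.imread('pics/top0.png')
x=cv2.resize(a[180:260,340:480],None,fx=5.6,fy=5.6,interpolation=cv2.INTER_CUBIC)
cv2.imwrite('pics/c1.png',x)
cv2.imwrite('pics/c2.png',cv2.resize(a[255:315,170:310],None,fx=5.6,fy=5.6,interpolation=cv2.INTER_CUBIC))
b=cv2.imread('pics/scene0.png')
cv2.imwrite('pics/c3.png',cv2.resize(b[260:365,220:340],None,fx=5.6,fy=5.6,interpolation=cv2.INTER_CUBIC))
E
```

```text
(no output)
```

View pics/c1.png

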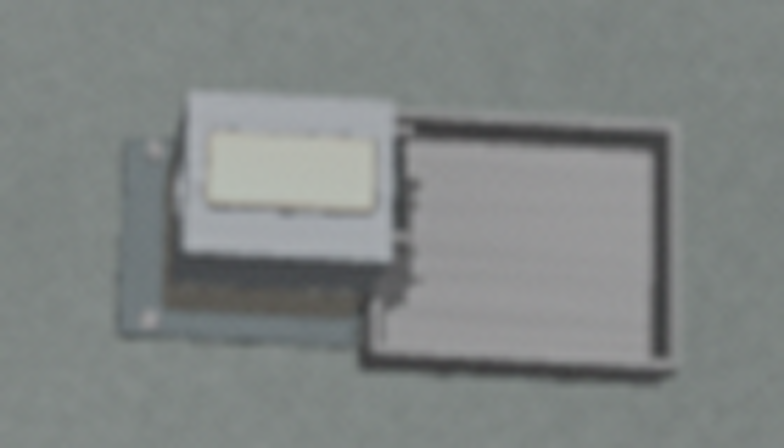

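View pics/c2.png

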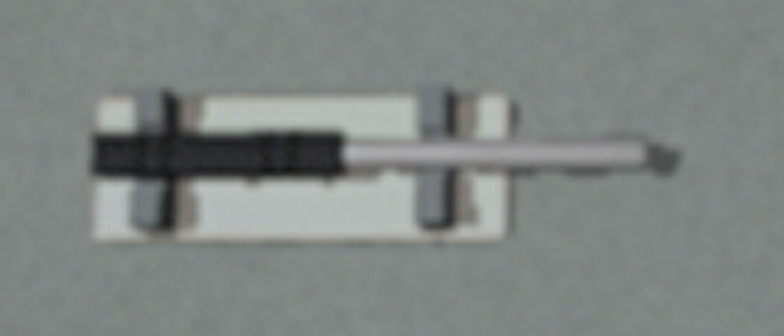

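View pics/c3.png

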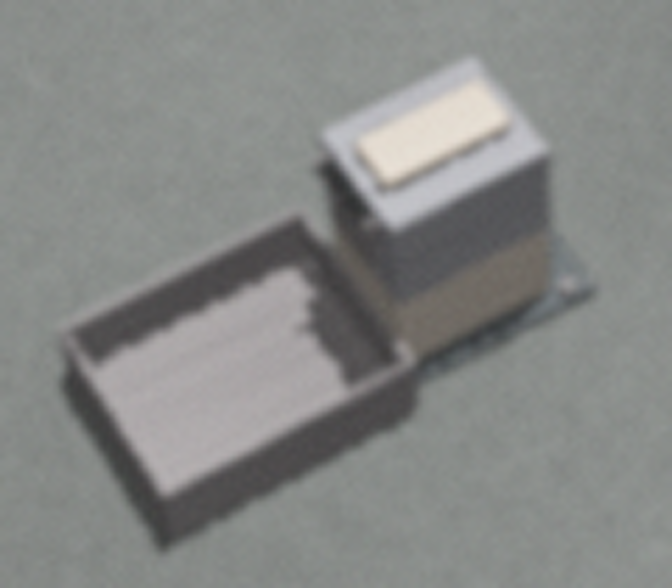

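```bash
cat > m1.py <<'E'
from h import *
def f(x,y,x0,y0): return ((x+.5)/5.6-.5+x0,(y+.5)/5.6-.5+y0)
C=[onz('top',f(*p,340,180),.108) for p in [(186,91),(395,99),(181,250),(391,263)]]
C=np.array(C);print(C.round(4)); print('mean',C.mean(0).round(4))
d=(C[1]+C[3]-C[0]-C[2]);print('len',np.linalg.norm(d)/2,'yaw',np.arctan2(d[1],d[0])); w=(C[0]+C[1]-C[2]-C[3])/2; print('wid',np.linalg.norm(w),np.arctan2(w[1],w[0])+0-np.pi/2)
T=np.array([onz('top',f(*p,340,180),.039) for p in [(676,120),(672,367),(362,358)]]);print('tray',T.round(4)); 
print(np.arctan2(*(T[1]-T[2])[1::-1]),np.linalg.norm(T[1]-T[0]),np.linalg.norm(T[1]-T[2]))
D=np.array([onz('top',f(*p,170,255),.045) for p in [(93,155),(344,154),(645,154)]]);print('drift',D.round(4),np.linalg.norm(D[1]-D[0]),np.linalg.norm(D[2]-D[1]))
d=D[2]-D[0];print('yaw',np.arctan2(d[1],d[0]))
S=np.array([onz('scene',f(*p,220,260),.108) for p in [(322,135),(476,57),(551,153),(388,231)]]);print('scene',S.round(4),S.mean(0).round(4))
d=S[0]+S[3]-S[1]-S[2];print(np.arctan2(d[1],d[0]),np.linalg.norm(d)/2)
E
python3 m1.py
```

```text
[[ 0.6314 -0.0795  0.108 ]
 [ 0.6238 -0.1607  0.108 ]
 [ 0.5675 -0.0729  0.108 ]
 [ 0.558  -0.1534  0.108 ]]
mean [ 0.5952 -0.1166  0.108 ]
len 0.08133435375088845 yaw -1.6758533929674193
wid 0.06518705392805663 -1.677228912781964
tray [[ 0.6294 -0.2891  0.039 ]
 [ 0.5253 -0.2763  0.039 ]
 [ 0.5357 -0.1508  0.039 ]]
-1.653273892329736 0.10489730495380477 0.12591240976307067
drift [[0.4715 0.3451 0.045 ]
 [0.4667 0.2447 0.045 ]
 [0.4604 0.1244 0.045 ]] 0.10053892410337545 0.12044172845852723
yaw -1.6211816794832445
scene [[ 0.5602 -0.1508  0.108 ]
 [ 0.5675 -0.0707  0.108 ]
 [ 0.6322 -0.0786  0.108 ]
 [ 0.6212 -0.1594  0.108 ]] [ 0.5953 -0.1149  0.108 ]
-1.6835608101301425 0.08097223562892368
```

```bash
cat >> h.py <<'E'
U0=np.array([0.5952,-0.1158,0.]); UY=-1.677
UX=np.array([np.cos(UY),np.sin(UY),0]); UN=np.array([-np.sin(UY),np.cos(UY),0])
DY=-1.621; DG=np.array([0.469,0.2947,0.045])   # drift grip as it lay
DX=np.array([np.cos(DY),np.sin(DY),0])
OFF=r.grip_point_offset; GX=0.012  # grasp at drift x=+12mm
def down(yaw):  # tool z down, tool x along yaw
    return R.from_matrix(np.array([[np.cos(yaw),np.sin(yaw),0],[np.sin(yaw),-np.cos(yaw),0],[0,0,-1]])).as_quat()
def tcp(g): g=np.array(g,float); return g-np.array([0,0,OFF])
E
python3 - <<'E'
from h import *
def f(x,y,x0,y0): return ((x+.5)/5.6-.5+x0,(y+.5)/5.6-.5+y0)
# drift points check in scene
for p in (DG-.05*DX,DG+.05*DX,DG+.17*DX): print(proj('scene',p).round(1))
for z,pp in((.045,[(150,115),(150,205)]),(.048,[(434,110),(434,205)])):
    for p in pp: 
        q=onz('top',f(*p,170,255),z); print('support', ((q-DG)@DX).round(4), ((q-DG)@np.array([-DX[1],DX[0],0])).round(4))
for s in (0,np.pi):
  for n,p,y in (('hov',DG+GX*DX+[0,0,.13],DY),('grasp',DG+GX*DX,DY),('pre',U0+UX*(-.23)+[0,0,.08],UY),('in',U0+UX*(-.108)+[0,0,.08],UY)):
    q=r.ik(tcp(p),down(y+s)); print(n,s>0,None if q is None else np.round(q,2))
E
```

```text
[394.8 198.1]
[369.3 211.7]
[336.8 228.9]
support -0.0284 0.0161
support -0.0267 -0.0201
support 0.086 0.0174
support 0.0871 -0.0207
hov False [-0.45  0.36 -0.25  1.91  0.11  0.88  2.33]
grasp False [-0.43  0.55 -0.29  1.99  0.25  0.63  2.21]
pre False [-0.13  0.59 -0.2   1.78  0.16  0.78  2.63]
in False [-0.01  0.56 -0.11  1.84  0.08  0.74  2.88]
hov True [-0.95  0.36  0.37  1.95 -0.17  0.86 -0.55]
grasp True [-0.88  0.56  0.29  2.02 -0.27  0.6  -0.46]
pre True [-0.63  0.64  0.49  1.82 -0.4   0.79 -0.04]
in True [-0.47  0.62  0.53  1.88 -0.43  0.76  0.19]
```

```bash
python3 - <<'E'
import cv2
b=cv2.imread('pics/scene0.png')
cv2.imwrite('pics/c4.png',cv2.resize(b[185:245,325:425],None,fx=7,fy=7,interpolation=cv2.INTER_CUBIC))
E
```

```text
(no output)
```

View pics/c4.png

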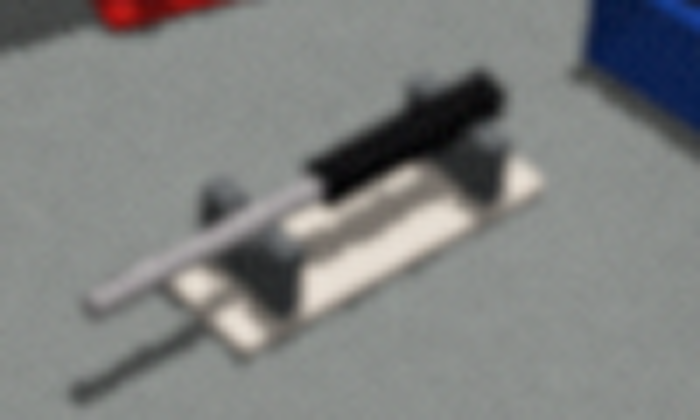

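```bash
python3 - <<'E'
from h import *
q=down(DY+np.pi); g=DG+GX*DX
r.move_ptp(tcp(g+[0,0,.13]),q); print(r.read_clock())
r.servo_line(tcp(g+[0,0,.03]),feed=.15)
snap('wrist','w1'); snap('scene','s1'); snap('top','t1')
print(r.read_clock(),r.read_ee_pos(),r.read_contact_force())
E
```

```text
1.6167
2.5833 [0.46904844 0.28325785 0.05733037] [-0.24562913  0.23215622 -0.68273864]
```

View pics/w1.png

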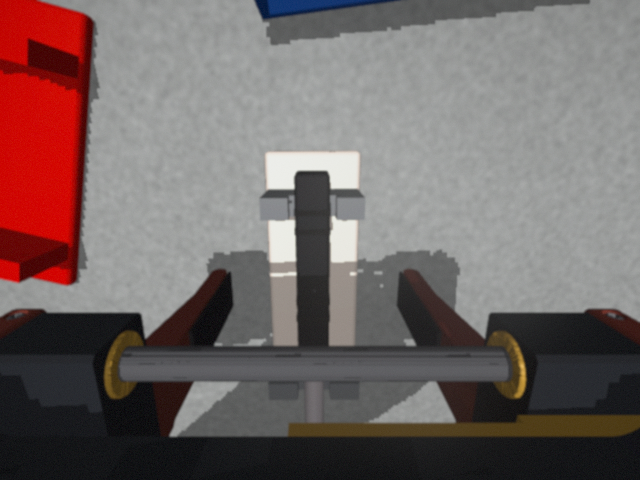

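View pics/s1.png

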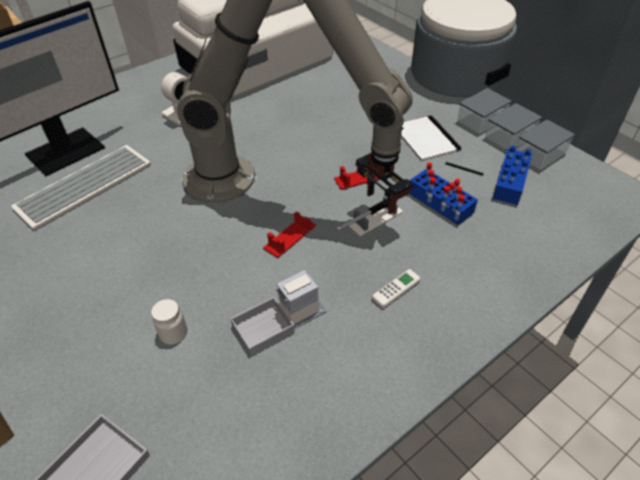

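```bash
cat >> h.py <<'E'
def wz(uv,z,pos,quat):
    m=optics.camera_model('wrist'); K=np.array(m['intrinsics']); M=np.array(m['mount'])
    Rt=R.from_quat(quat).as_matrix(); c=np.array(pos)+Rt@M[:3,3]; d=Rt@M[:3,:3]@np.linalg.inv(K)@np.array([uv[0],uv[1],1.])
    return c+d*(z-c[2])/d[2]
E
python3 - <<'E'
from h import *
p,q=r.read_ee_pos(),r.read_ee_rot(); DN=np.array([-DX[1],DX[0],0])
for n,uv,z in (('rear end top',(312.5,172),.054),('grip L',(296,240),.054),('grip R',(329,240),.054),('sup top a',(262,195),.045),('sup top b',(364,195),.045),('sup front L',(261,218),.045),('sup front R',(364,218),.045),('rod sup',(270,398),.048),('rod supR',(358,398),.048),('rod',(314,410),.051)):
    w=wz(uv,z,p,q)-DG; print(n,(w@DX).round(4),(w@DN).round(4))
E
```

```text
rear end top -0.0491 -0.0002
grip L -0.0142 -0.0089
grip R -0.0142 0.0083
sup top a -0.0364 -0.027
sup top b -0.0363 0.0269
sup front L -0.0239 -0.0281
sup front R -0.0238 0.0274
rod sup 0.0906 -0.0273
rod supR 0.0907 0.0277
rod 0.097 0.0002
```

```bash
python3 - <<'E'
from h import *
g=DG+GX*DX
print(r.servo_line(tcp(g+[0,0,.0]),feed=.1,stop_force=15), r.read_ee_pos())
hand.gripper_close(f_grip=45); print(r.read_gripper_width(),r.read_contact_force(),r.read_clock())
r.servo_line(tcp(g+[0,0,.07]),feed=.12); print(r.read_gripper_width(),r.read_contact_force(),r.read_wrist_torque(),r.read_clock())
q=down(UY+np.pi)
r.move_ptp(tcp(U0+UX*(-.04-.03-.17+GX)+[0,0,.115]),q)
r.servo_line(tcp(U0+UX*(-.04-.03-.17+GX)+[0,0,.08]),feed=.1)
r.sleep(.2);print(r.read_ee_pos(),r.read_ee_rot(),q,r.read_clock())
snap('scene','s2'); snap('top','t2'); snap('wrist','w2')
import cv2
a=cv2.imread('pics/t2.png'); cv2.imwrite('pics/t2c.png',cv2.resize(a[165:255,270:410],None,fx=5.6,fy=5.6,interpolation=cv2.INTER_CUBIC))
a=cv2.imread('pics/s2.png'); cv2.imwrite('pics/s2c.png',cv2.resize(a[215:335,270:410],None,fx=5,fy=5,interpolation=cv2.INTER_CUBIC))
E
```

```text
False [0.46832467 0.28252732 0.02620924]
0.204709405146947 [-0.61594745  0.37248905 -0.00375184] 4.1083
0.20220493591160682 [ 0.22497037  0.09299779 -0.93868315] [-0.12656785  0.08083098 -0.01312097] 4.8417
[0.61987335 0.11106333 0.06198901] [7.43631385e-01 6.68589551e-01 5.54214359e-04 2.60384280e-04] [0.74364109 0.66857904 0.         0.        ] 6.45
```

View pics/t2c.png

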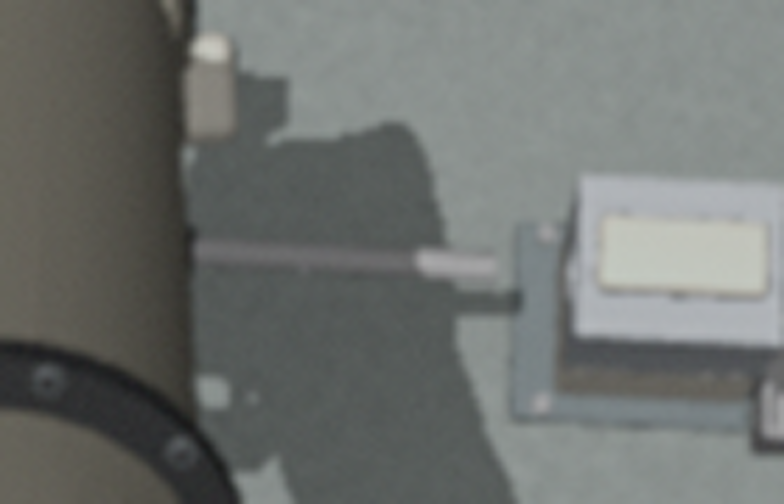

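View pics/s2c.png

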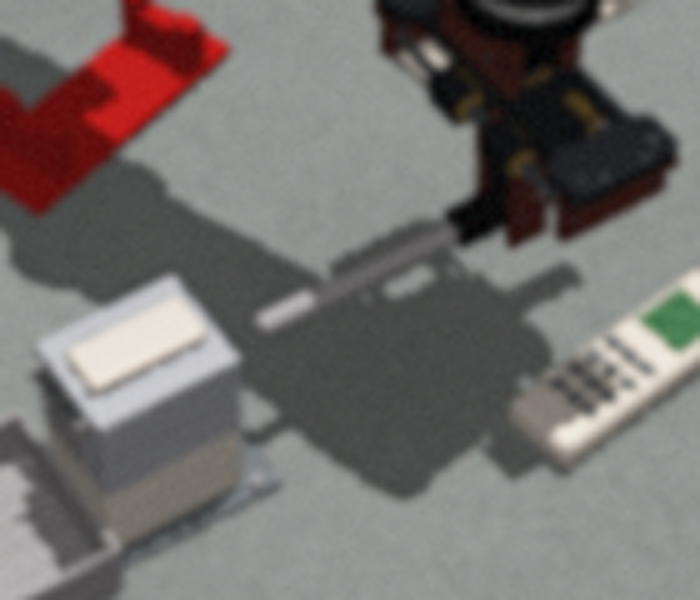

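View pics/w2.png

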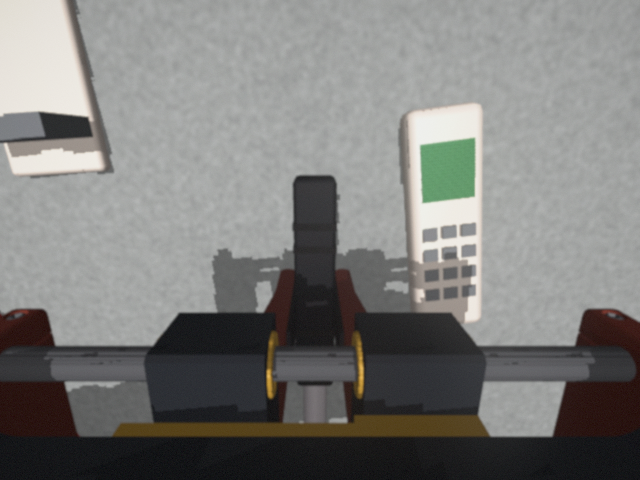

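```bash
cat >> h.py <<'E'
def tri(a,b):
    c1,d1=ray('top',a); c2,d2=ray('scene',b)
    d1=d1/np.linalg.norm(d1); d2=d2/np.linalg.norm(d2)
    s=np.linalg.lstsq(np.stack([d1,-d2],1),c2-c1,rcond=None)[0]
    p,q=c1+s[0]*d1,c2+s[1]*d2; return (p+q)/2,np.linalg.norm(p-q)
def inU(p): w=np.asarray(p)-U0; return np.array([w@UX,w@UN,w[2]]).round(4)
def ct(x,y): return ((x+.5)/5.6-.5+270,(y+.5)/5.6-.5+165)
def cs(x,y): return ((x+.5)/5-.5+270,(y+.5)/5-.5+215)
E
python3 - <<'E'
from h import *
p,g=tri(ct(497,266),cs(260,324)); print('tip',inU(p),g)
p,g=tri(ct(575,262),cs(208,310)); 
for n,a in (('top tip@80',onz('top',ct(497,266),.08)),('top rod@80',onz('top',ct(205,251),.08)),('scene tip@80',onz('scene',cs(260,324),.08)),('scene junction',onz('scene',cs(452,232),.08))): print(n,inU(a))
p=r.read_ee_pos(); print('grasp',inU(p+np.array([0,0,OFF])), 'predicted tip px', proj('top',p+np.array([0,0,OFF])+UX*.158))
E
```

```text
tip [-0.07    0.0009  0.0845] 0.0025837012173116993
top tip@80 [-0.0686  0.0016  0.08  ]
top rod@80 [-0.1851  0.0016  0.08  ]
scene tip@80 [-0.0731 -0.0017  0.08  ]
scene junction [-0.1913  0.0011  0.08  ]
grasp [-0.2281  0.0003  0.0804] predicted tip px [357.66391957 212.54959621]
```

```bash
cat > step.py <<'E'
from h import *
def to(x,feed,sf=None,z=.0797):
    s=r.servo_line(tcp(U0+UX*(x-.158)+[0,0,z]),feed=feed,stop_force=sf)
    print(x,s,'tip',inU(r.read_ee_pos()+np.array([0,0,OFF])+UX*.158),r.read_contact_force().round(1),round(r.read_clock(),2),round(r.read_gripper_width(),3)); return s
E
python3 - <<'E'
from step import *
for x in (-.05,-.03,-.01,.01,.025):
    if to(x,.06,40): break
snap('scene','s3');snap('top','t3')
a=cv2.imread('pics/t3.png'); cv2.imwrite('pics/t3c.png',cv2.resize(a[165:265,330:480],None,fx=5,fy=5,interpolation=cv2.INTER_CUBIC))
a=cv2.imread('pics/s3.png'); cv2.imwrite('pics/s3c.png',cv2.resize(a[235:365,220:380],None,fx=4.5,fy=4.5,interpolation=cv2.INTER_CUBIC))
E
```

```text
-0.05 False tip [-0.0494  0.0001  0.0797] [-0.2  0.4 -1.2] 7.08 0.199
-0.03 False tip [-0.0295  0.0001  0.0797] [ 0.9  0.9 -0.5] 7.57 0.203
-0.01 False tip [-0.0103  0.0001  0.0798] [ 1.4  2.5 -0.7] 8.05 0.202
0.01 False tip [0.0085 0.0001 0.0798] [ 2.5  5.5 -0.7] 8.53 0.204
0.025 False tip [0.0224 0.0001 0.0799] [ 1.3  7.3 -0.2] 8.93 0.2
```

View pics/t3c.png

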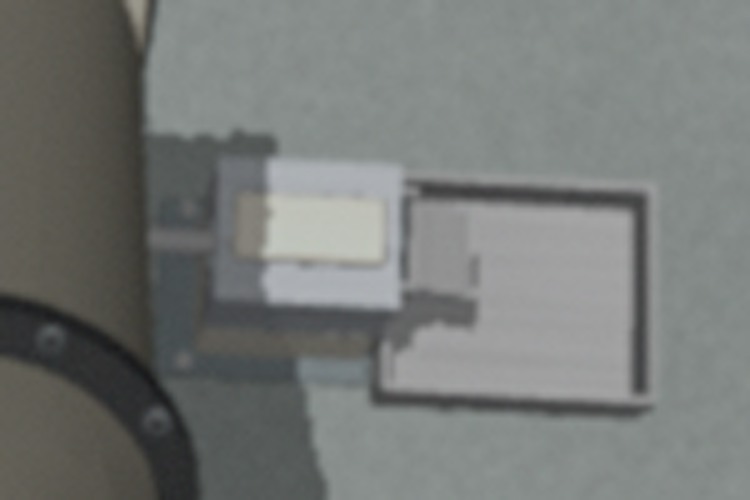

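View pics/s3c.png

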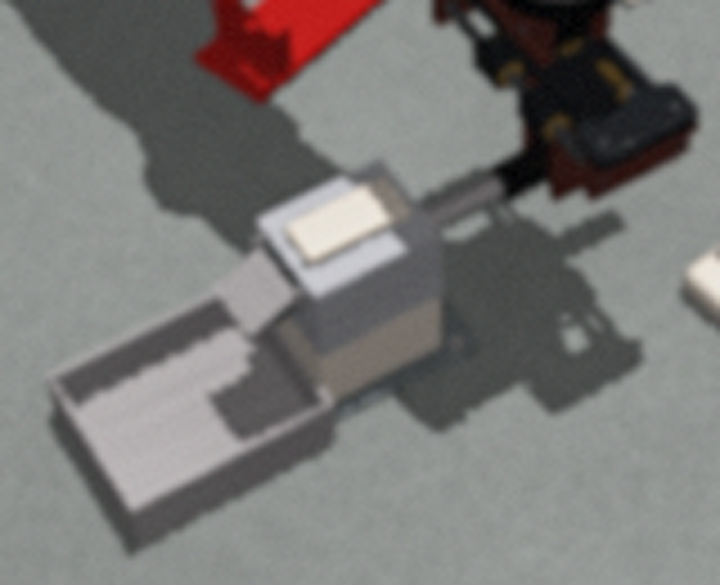

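```bash
python3 - <<'E'
from step import *
for x in (.037,.052):
    if to(x,.05,40): break
r.sleep(.3)
snap('scene','s4');snap('top','t4')
a=cv2.imread('pics/t4.png'); x=cv2.resize(a[165:265,330:480],None,fx=4,fy=4,interpolation=cv2.INTER_CUBIC)
a=cv2.imread('pics/s4.png'); y=cv2.resize(a[245:365,215:345],None,fx=4,fy=4,interpolation=cv2.INTER_CUBIC)
cv2.imwrite('pics/t4c.png',x);cv2.imwrite('pics/s4c.png',y)
E
```

```text
0.037 False tip [ 0.0385 -0.0001  0.0797] [-0.2 -0.3 -0.9] 9.43 0.203
0.052 False tip [ 0.0523 -0.0002  0.0795] [ 1.   0.7 -2.6] 9.88 0.201
```

View pics/t4c.png

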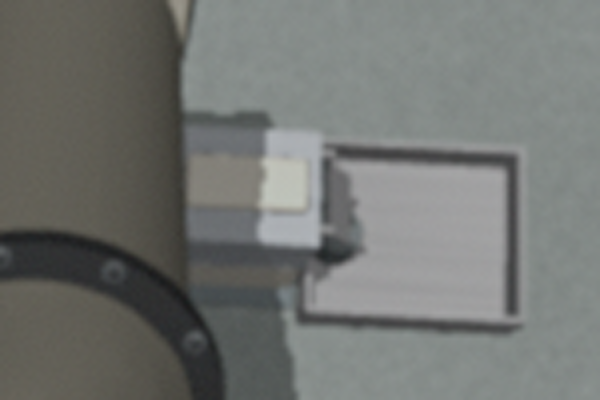

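View pics/s4c.png

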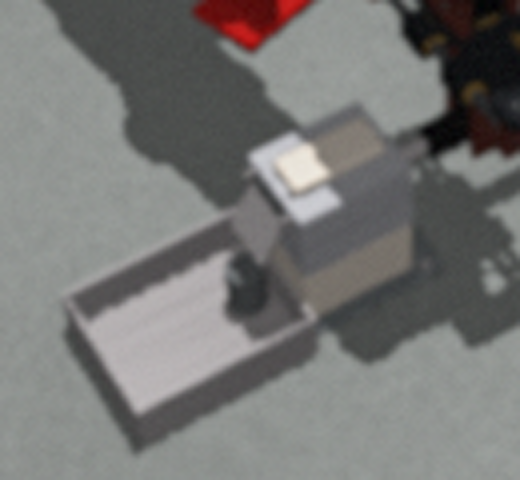

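```bash
python3 - <<'E'
from step import *
to(-.02,.12); to(-.08,.12); r.sleep(.4)
snap('scene','s5');snap('top','t5')
a=cv2.imread('pics/t5.png'); x=cv2.resize(a[165:265,330:480],None,fx=4,fy=4,interpolation=cv2.INTER_CUBIC)
a=cv2.imread('pics/s5.png'); y=cv2.resize(a[225:365,215:415],None,fx=4,fy=4,interpolation=cv2.INTER_CUBIC)
cv2.imwrite('pics/t5c.png',x);cv2.imwrite('pics/s5c.png',y)
E
```

```text
-0.02 False tip [-0.0189  0.      0.0797] [-0.7  0.1 -0.9] 11.03 0.203
-0.08 False tip [-0.0792 -0.      0.0796] [ 0.6  0.1 -1.2] 11.68 0.205
```

View pics/t5c.png

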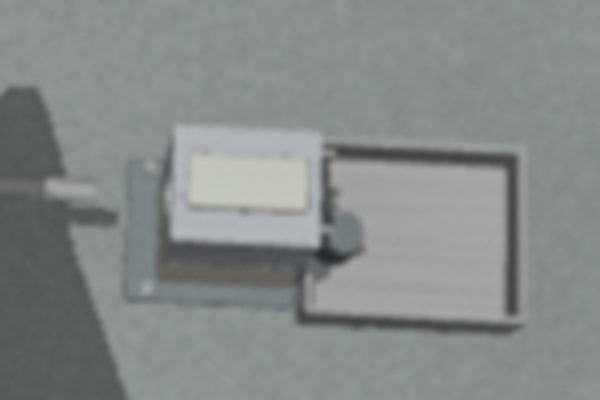

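View pics/s5c.png

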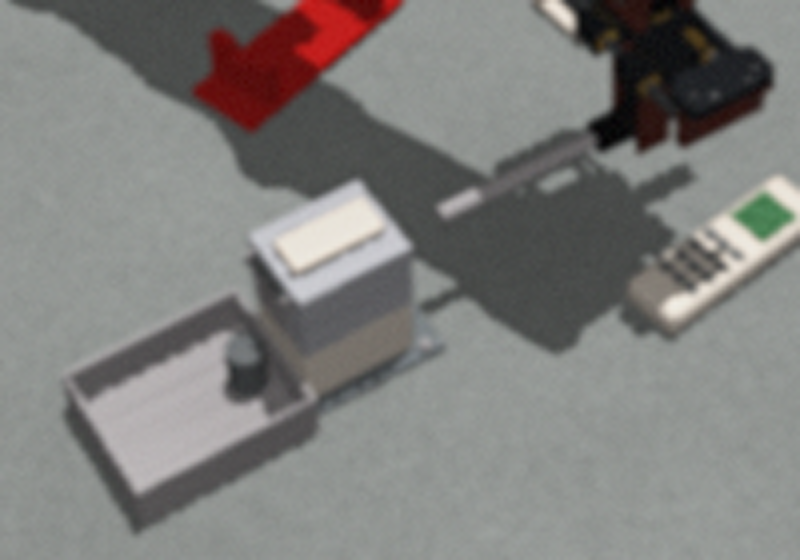

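```bash
python3 - <<'E'
from h import *
def c(x,y): return ((x+.5)/4-.5+330,(y+.5)/4-.5+165)
def s(x,y): return ((x+.5)/4-.5+215,(y+.5)/4-.5+225)
print('plug top',inU(onz('top',c(347,232),.039)),inU(onz('scene',s(245,352),.039)))
print('tip',inU(onz('top',c(97,190),.08)),tri(c(97,190),s(439,212))[1],inU(tri(c(97,190),s(439,212))[0]))
g=DG+(GX+.005)*DX; q=down(DY+np.pi)
r.servo_line(tcp(U0+UX*(-.09-.158)+[0,0,.115]),feed=.15)
r.move_ptp(tcp(g+[0,0,.07]),q)
r.servo_line(tcp(g+[0,0,.02]),feed=.12); r.sleep(.2)
p,o=r.read_ee_pos(),r.read_ee_rot(); print(p,tcp(g),r.read_contact_force(),r.read_clock())
snap('wrist','w6');snap('top','t6');snap('scene','s6')
a=cv2.imread('pics/t6.png'); cv2.imwrite('pics/t6c.png',cv2.resize(a[255:315,170:310],None,fx=5.6,fy=5.6,interpolation=cv2.INTER_CUBIC))
a=cv2.imread('pics/s6.png'); cv2.imwrite('pics/s6c.png',cv2.resize(a[185:245,325:425],None,fx=7,fy=7,interpolation=cv2.INTER_CUBIC))
E
```

```text
plug top [ 0.0679 -0.0048  0.039 ] [ 0.064  -0.0023  0.039 ]
tip [-0.0785  0.0009  0.08  ] 0.0016526575828310277 [-0.0794  0.      0.0845]
[0.46883278 0.27798608 0.04711817] [0.4681469  0.27772142 0.0263    ] [ 0.24609046 -0.51692923 -0.9256961 ] 14.1917
```

View pics/w6.png

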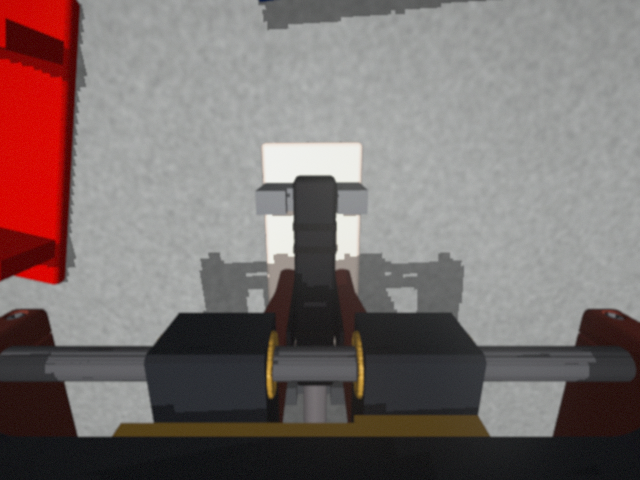

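View pics/t6c.png

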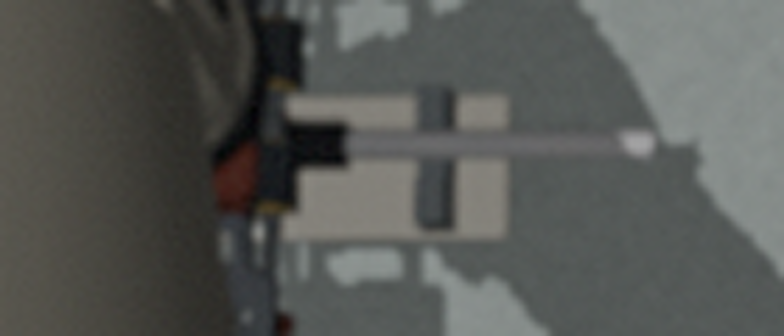

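View pics/s6c.png

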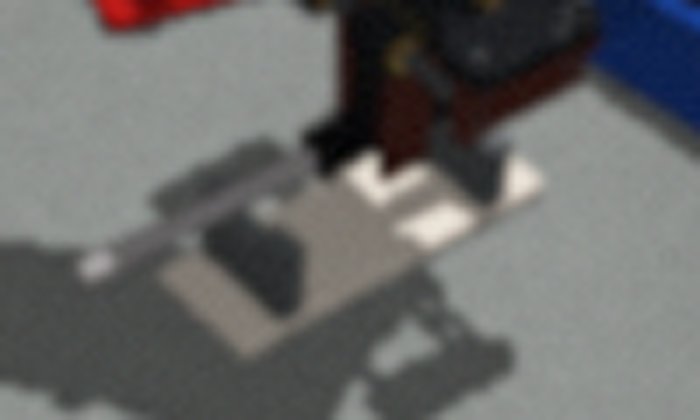

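```bash
python3 - <<'E'
from h import *
g=DG+(GX+.005)*DX+np.array([-.0006,0,0])
print(r.servo_line(tcp(g+[0,0,.0005]),feed=.06,stop_force=8)); r.sleep(.2)
p,o=r.read_ee_pos(),r.read_ee_rot(); print(p,tcp(g),r.read_contact_force(),r.read_clock())
snap('wrist','w7');snap('scene','s7')
a=cv2.imread('pics/s7.png'); cv2.imwrite('pics/s7c.png',cv2.resize(a[185:245,325:425],None,fx=7,fy=7,interpolation=cv2.INTER_CUBIC))
E
```

```text
True
[0.4671939  0.27770799 0.02613128] [0.4675469  0.27772142 0.0263    ] [-0.1587777  -0.19378804  4.69399076] 14.9167
```

View pics/w7.png

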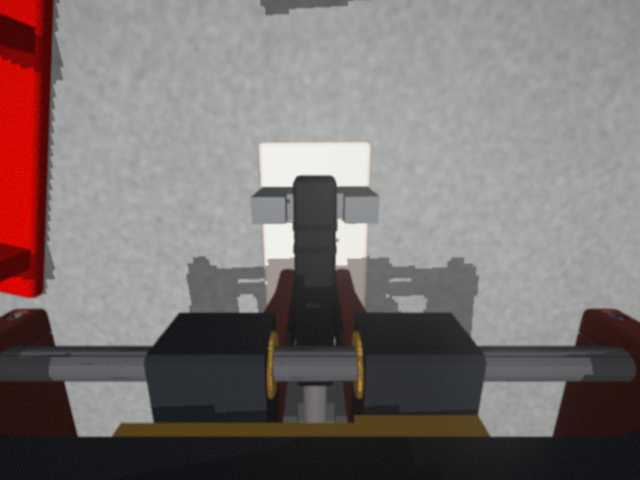

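View pics/s7c.png

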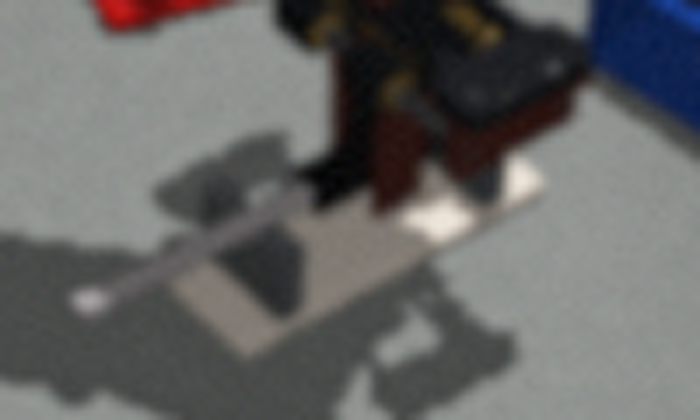

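Seated: the grip lies centred between the notch halves (columns 252–378, grip 294–336), with light contact at the expected height. Next I release, lift and check.

```bash
python3 - <<'E'
from h import *
hand.gripper_open(); r.sleep(.2)
p=r.read_ee_pos(); 
r.servo_line(p+np.array([0,0,.03]),feed=.1); r.sleep(.2); 
P,O=r.read_ee_pos(),r.read_ee_rot(); snap('wrist','w8'); np.save('w8.npy',np.r_[P,O])
r.servo_line(p+np.array([0,0,.16]),feed=.15)
r.move_joints([-1.264, 0.477, 0.022, 1.555, -0.011, 1.109, -0.083])
r.sleep(.2);print(r.read_clock(),r.read_contact_force(),r.read_gripper_width())
snap('top','t8');snap('scene','s8')
a=cv2.imread('pics/t8.png'); cv2.imwrite('pics/t8c.png',cv2.resize(a[255:315,170:310],None,fx=5.6,fy=5.6,interpolation=cv2.INTER_CUBIC))
E
```

```text
19.7583 [-0.24217256 -0.52555554  0.24143758] 0.9987982862291944
```

View pics/w8.png

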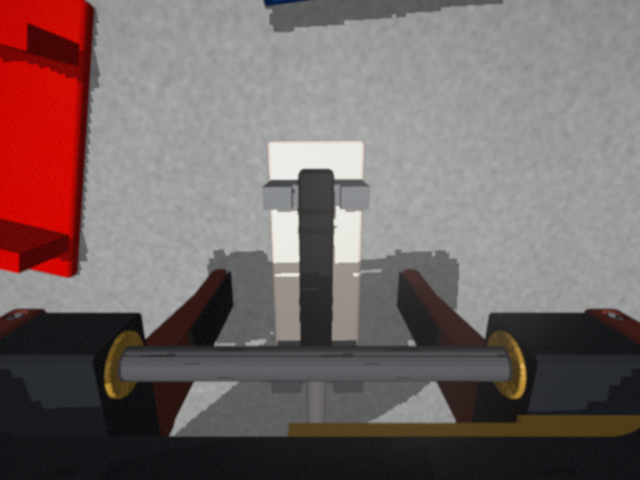

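View pics/t8c.png

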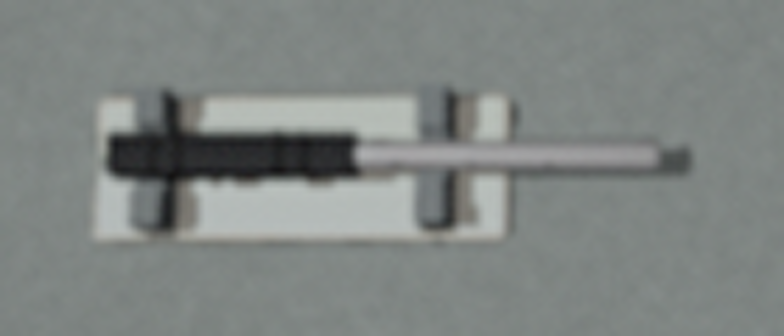

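View pics/s8.png

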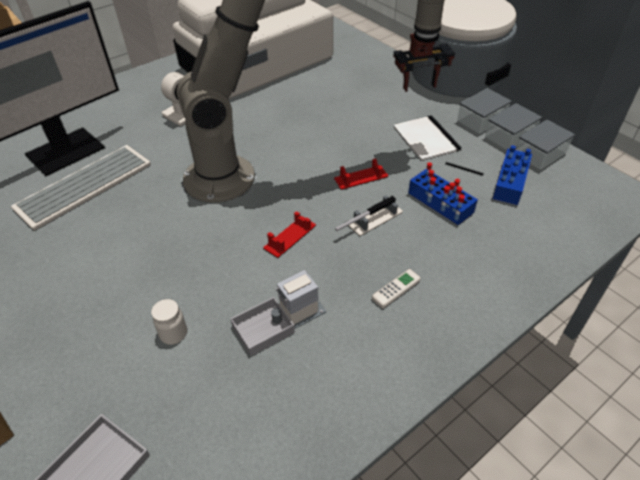

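```bash
python3 - <<'E'
from h import *
print(r.read_clock()); r.sign_off()
E
```

```text
19.8583
the job is handed in; nothing more can be done
```

I drove the plug out through the flap into the catch tray, drew the drift out and laid it back in its rest, rod end pointing the way it did at the start. I handed the job in at about 19.9 s of the 48 s allowed, with no verdict reported.

- **Plug and flap:** After the drift was drawn out, the plug stood on end in the tray at about unit x 64–68 mm, y −2 to −5 mm. The flap looked shut in both camera views. I judged that from the pictures, as the flap angle can't be read directly.
- **Drift:** It lies in both notches with the grip centred across. It sits about 5 mm further along towards the rod end than at the start, by intent. At the start it lay about 6 mm short of its seat, so it should now be within about 1–2 mm of it.
- **Forces:** The wrist readings I took while driving stayed under about 8 N, and the 40 N stop did not trip. The gripper is open and clear, with the arm back at its start pose.
- **Other objects:** The tube rack, handset and jar look unmoved when the first and last scene pictures are compared.
- **Disagreements:** The two cameras placed the rod end about 4.5 mm higher than its nominal height of 80 mm. They also differed by 2–4 mm in x and y, within the 8 mm clearance in the bore.

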